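# Draw the filter slide out of the photometer guide

### The arm

A 6-joint arm with a two-finger parallel gripper is mounted at the origin on a cart in front of the work surface, level with it; the furniture and walls round the work are solid. World frame = base frame: x ahead of the robot, y to its left, z up, the work surface at z = 0. Lengths are in mm, angles in degrees, forces in N, time in s.
With the tool pointing down it reaches from about 275 to 825 mm from the base axis. Payload 5.2 kg.
Tool frame: the origin (TCP) lies at the very end of the fingers, on their centre line; the grasp point (between the pads) lies 19 mm behind it; z points along the fingers, y is the line along which they close (so a half turn about z gives the same grasp; the last joint's range is limited). The gripper opens to 93 mm and grips with 3 to 60 N. Pads are 15 mm wide; open, the fingers measure 128 mm over their backs; the gripper's body (75 mm by 188 mm) begins 65 mm behind the grasp point.
Start: joints at [58.912, 14.817, 87.949, -0, 77.235, -11.62], TCP at [183.293, 518.564, 218.653] pointing down, gripper open.
Joint ranges: [-179.93, 179.93], [-52.35, 119.4], [10.71, 147.94], [-69.91, 249.91], [12.55, 155.21], [-178.61, 178.61]. Speed limits (degrees/s): [147.25, 147.25, 180, 180, 180, 180].

### API

Orientations are given as [roll, pitch, yaw] about the fixed x, y, z axes, in that order (R = Rz(yaw) Ry(pitch) Rx(roll)).
In Python, from station import manip gives the robot as it stands.
- The arm moves only by the shell command python3 -m handwheel 'ROWS' [FORCE]. ROWS is JSON, a list of rows, each a list of 3 entries, a list of its own where there are three numbers: the opening, from -1 (shut) to 1 (fully open), so that 0 is half open, then the shift along the tool's x, y, z scaled (see below), then the turn about the tool's z scaled (see below). A call has 1 to 20 rows; each row shifts and turns the commanded pose from where the row before left it, along the tool's axes as they then stand; what a row does not reach is not made up. The controller multiplies each number of a shift by 0.025 m and each number of a turn by 5 degrees. A row lasts 1/10 s, in which the tool goes at most 50 mm and 8.59 degrees, less where a joint would pass 70% of its speed; a pose out of reach is approached as far as the arm can. A call with a number of a shift or a turn outside -1 to 1 is refused whole. A call with a gripper value outside its range is refused whole. The fingers move at their own pace and stop on an object; FORCE is the grip in N (left out, the last holds). Time passes only in rows, so rows that do not move let the fingers close. It gives the time, the measured TCP pose, the force, the opening and the grip force at its end, in the units of the state.
- manip.get_state(): the state, without advancing time (a new reading comes with each control period).
- manip.capture(name): name is "scene" or "top" or "wrist"; returns the picture (420x560x3 uint8, red, green, blue); there is no depth.
- manip.get_calibration(name): a dict with "K" (3x3 intrinsics, pixels), "R" (3x3) and "t" (3): a world point X has camera coordinates R X + t. Camera axes: x right, y down, z forward; pixel columns grow to the right and rows downward; lengths in mm; the calibration is good to about 2 mm. The wrist camera is an equidistant fisheye: a pixel r from the principal point sees the ray r / f radians off the axis. A picture is of the moment at which its call begins: read the wrist's pose just before it. get_calibration takes no time and is no camera call; for the wrist camera it gives the pose at the moment of the call.
- manip.finish_job(): hands the job in; it is judged then, once.
The state is a dict: "time_s": time; "joints": joint angles; "joint_velocities": joint speeds; "tau": joint torques, N m; "ee_pos": TCP position; "ee_rot": TCP orientation; "contact_force": force on the tool from outside, world axes, zero at the start; "wrist_torque": the same for the moment, N m; "grip_width": finger opening in mm; "grasp_force": force on a finger pad.
Only numpy, scipy, OpenCV 4.12 (cv2) and the standard library are available. Lean on these libraries where they do the work, as an engineer would, in place of code of your own. Each camera call takes 0.05 s, during which the arm holds its last target. There are 200 camera calls.

### The job

Draw the filter slide all the way out of the photometer's tunnel, along its channel and kept level, and leave it lying flat on the guide's bed, wholly clear of the tunnel, with nothing touching it. It comes out by one end only, and hidden pins stop it at the other, so feel which way it gives: if it stops, do not force it but go to the other end, and keep every push, pull or squeeze on it under 45 N. Leave the other things on the table where they are.

Things in the scene. Friction and masses are not known exactly. Their poses are not given: they have to be found in the camera images.
- guide: Photometer slide guide, fixed to the table: aluminium bed plate 72x420x8 mm (run-out level to y = +-210 mm), over its middle a grey tunnel (y = -46 to +46 mm, 69 mm wide, 40 mm high). Origin: middle of the bed's underside; y along the channel, z up, x across it (away from the robot at yaw 0). Channel floor = bed top, 8 mm above the table; channel 53 mm wide, 21.5 mm high, open at both ends.
- barrel_top (a point): Centre of the top of the black lens barrel on the tunnel, 70 mm above the table, 42 mm across; fixed to the guide at x = y = 0
- mouth_left (a point): Middle of the channel floor at the tunnel's +y end (guide y = +46 mm). In the tunnel, out of sight, raised pins near ONE of its two ends stop the slide's wide middle; it comes out by the other end only. Which end is stopped differs from case to case and shows on nothing.
- mouth_right (a point): Middle of the channel floor at the tunnel's -y end (guide y = -46 mm). Towards the stopped end the slide moves at most 10 mm, then stops hard; the pins do not obstruct its tangs or heads. Towards the free end it slides with a few newtons.
- slide: Loose steel filter slide, 0.15 to 0.3 kg, in the channel: 184 mm long, alike at both ends. Origin: centre of its underside, at the start within 4 mm of the guide's centre; y along its length (as the guide's), z up. Wide middle y = -28 to +28 mm, 50 mm wide, 20 mm high, 1.5 mm of play each side and above. Wholly out of the tunnel when its origin is over 138 mm from the guide's along the channel.
- head_left (a point): Centre of the top of the upright head at the slide's +y end: slide y = 80 to 92 mm, 28 mm wide, 20 mm high. A thin tang, 18 mm wide and 5 mm high, joins it to the middle; at the start about 34 mm of tang is free between tunnel and head, so that closed fingertips fit down over the tang behind the head and can pull it.
- head_right (a point): Centre of the top of the same head and tang at the slide's -y end (slide y = -80 to -92 mm)
- dropper: Bystander, loose: white dropper bottle, 28 mm across, 97 mm tall, standing about 90 mm behind the middle of the guide. Origin: centre of its underside.
- tweezers: Bystander, loose: steel tweezers, 133 mm long, lying in front of the guide. Origin: centre of its underside.
- tape_roll: Bystander, loose: roll of pale tape lying flat, 88 mm across, 19 mm high. Origin: centre of its underside.
- petri: Bystander, loose: petri dish, 90 mm across, 15 mm high. Origin: centre of its underside.
- tip_box: Bystander, loose: pipette tip box with a clear lid, 124x68x72 mm. Origin: centre of its underside.
- strip_carton: Bystander, loose: long white carton, 121x67x73 mm. Origin: centre of its underside.
- carton: Bystander, loose: small white carton, 76x51x99 mm, standing. Origin: centre of its underside.
There are look-alikes about, which are no part of the job. There is more than one size of the slide; the job needs the larger.

How it is judged:
By the outcome, as a careful person would: the job done as asked, in the order asked, and still so for the second after the job is handed in, with the robot touching nothing.
It also fails if it takes over 48 s, if anything falls off the work surface, if the arm or the gripper's body presses on something with over 40 N, if the wrist force passes 120 N, or if a joint passes its speed limit or range.

## Working session

There is one attempt and no reset: what is moved stays moved. The work goes in short steps, Python scripts to look and compute and a shell command to move; the robot and the scene stay as the last step left them, time stands still between calls to the robot, and variables do not carry over. Pictures are saved under pics/ and viewed, at most 10 in all, crops included, and the job is handed in when it is done.

```bash
mkdir -p pics
python3 - <<'E'
from station import manip
import cv2,numpy as np
for n in("top","scene"):
    im=manip.capture(n); cv2.imwrite(f"pics/{n}0.png",im[:,:,::-1])
    c=manip.get_calibration(n); print(n,np.round(c["K"],1).tolist(),np.round(c["R"],3).tolist(),np.round(c["t"],1).tolist())
s=manip.get_state();print(s)
E
```

```text
top [[492.6, 0.0, 278.7], [0.0, 492.6, 220.4], [0.0, 0.0, 1.0]] [[-0.015, -1.0, 0.009], [-0.984, 0.013, -0.177], [0.177, -0.011, -0.984]] [-10.7, 551.5, 1408.4]
scene [[444.6, 0.0, 274.9], [0.0, 444.6, 211.7], [0.0, 0.0, 1.0]] [[0.868, -0.497, 0.002], [-0.323, -0.567, -0.757], [0.377, 0.657, -0.653]] [-501.1, 228.0, 955.5]
{'time_s': 0.1, 'joints': array([ 5.89122019e+01,  1.48544600e+01,  8.80032912e+01, -6.94960015e-04,
        7.72354082e+01, -1.16202027e+01]), 'joint_velocities': array([ 0.06253225, -0.16073478, -0.11826859,  0.08970632, -0.12820375,
       -0.0589981 ]), 'tau': array([ 2.18000619e-03, -4.38211334e+01, -2.84645748e+01,  7.18856952e-02,
        3.61931452e-02, -2.64463762e-05]), 'ee_pos': array([183.03228883, 518.13656543, 217.91732464]), 'ee_rot': array([-1.79908614e+02, -1.81008153e-02,  1.60532544e+02]), 'contact_force': array([-0.2891498 , -0.26856241,  0.112627  ]), 'wrist_torque': array([0.05580144, 0.02609325, 0.02922301]), 'grasp_force': 0.0, 'grip_width': 92.9576680209997}
```

View pics/top0.png

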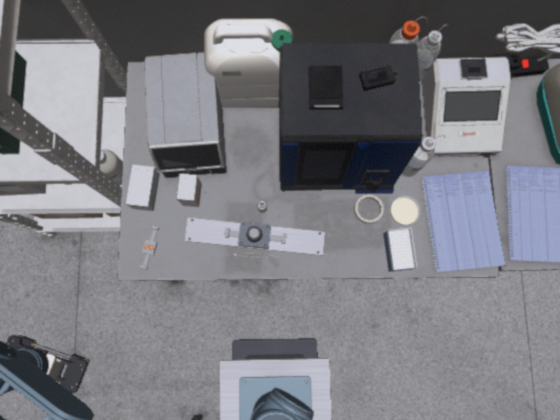

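View pics/scene0.png

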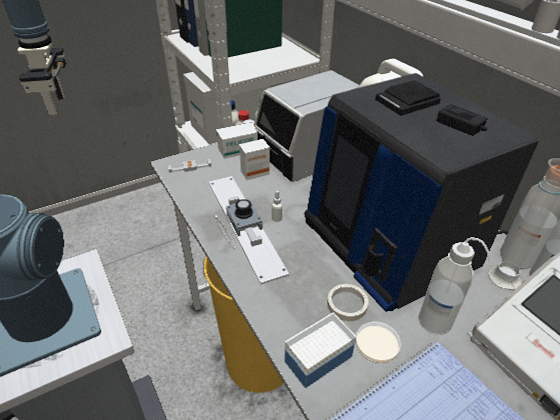

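The top view shows the guide running from about (186,230) to (324,242) with its barrel at (255,233). The slide heads are near (228,233) and (284,238), and the small look-alike is at (149,247). I'll zoom in.

```bash
cat > h.py <<'E'
from station import manip
import cv2,numpy as np
def px2w(n,u,v,z,c=None):
    c=c or manip.get_calibration(n);K,R,t=map(np.array,(c["K"],c["R"],c["t"]))
    if n=="wrist":
        p=np.array([(u-K[0,2]),(v-K[1,2])]);r=np.hypot(*p);th=r/K[0,0]
        d=np.r_[p/max(r,1e-9)*np.sin(th),np.cos(th)]
    else: d=np.linalg.inv(K)@[u,v,1]
    o=-R.T@t;d=R.T@d
    return o+d*(z-o[2])/d[2]
E
python3 - <<'E'
import cv2
im=cv2.imread("pics/top0.png")[200:275,175:335]
cv2.imwrite("pics/top0c.png",cv2.resize(im,None,fx=5,fy=5,interpolation=cv2.INTER_CUBIC))
E
```

```text
(no output)
```

View pics/top0c.png

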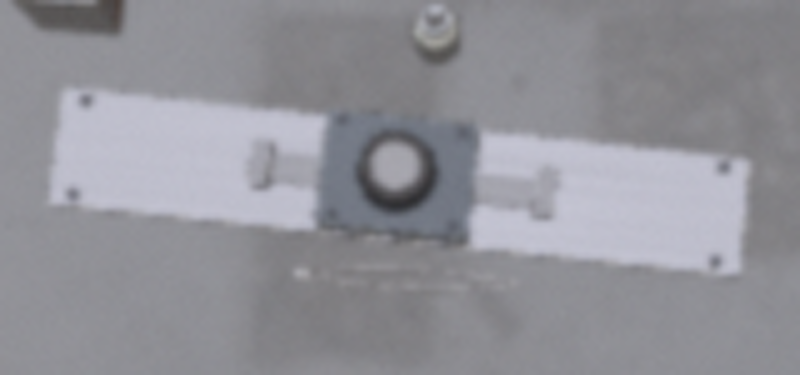

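The crop shows the bed corners at (62,90), (50,205), (740,273) and (750,160). The head tops are at (262,164) and (545,192), and the barrel top is at (395,165).

Run:
```python
from h import *
f=lambda u,v,z:px2w("top",175+(u+.5)/5-.5,200+(v+.5)/5-.5,z)
C=[f(*p,8) for p in[(62,90),(50,205),(740,273),(750,160)]]
for c in C:print(c.round(1))
l=(C[0]+C[1])/2;r=(C[2]+C[3])/2;print("ctr",(l+r)/2,np.linalg.norm(l-r))
d=l-r;print("yaw",np.degrees(np.arctan2(-d[0],d[1])))
print(f(262,164,28),f(545,192,28),f(395,165,70))
c=manip.get_calibration("wrist");print(c)
```

```text
[571.1 259.7   8. ]
[500.6 265.6   8. ]
[ 453.6 -149.7    8. ]
[ 522.3 -157.9    8. ]
ctr [511.9323517   54.41038149   8.        ] 419.2264361901853
yaw -6.562242115346591
[520.79321381 136.03169526  28.        ] [501.58144959 -32.76356126  28.        ] [512.5842508   54.92141697  70.        ]
{'K': array([[325.1922621 ,   0.        , 278.43407338],
       [  0.        , 325.1922621 , 208.68068027],
       [  0.        ,   0.        ,   1.        ]]), 'R': array([[ 0.33298478,  0.9429311 , -0.00144094],
       [ 0.90701961, -0.3198846 ,  0.27384169],
       [ 0.25775291, -0.09249208, -0.9617737 ]]), 't': array([-548.71401672,  -31.12520721,  391.11518274])}
```

```bash
python3 -m handwheel '[[-1,[-1,-0.593,0],0],[-1,[-1,-0.593,0],0],[-1,[-1,-0.593,0],0],[-1,[-1,-0.593,0],0],[-1,[-1,-0.593,0],0],[-1,[-1,-0.593,0],0],[-1,[-1,-0.593,0],0],[-1,[-1,-0.593,0],0],[-1,[-1,-0.593,0],0],[-1,[-1,-0.593,0],0],[-1,[-1,-0.593,0],0],[-1,[-1,-0.593,0],0],[-1,[-1,-0.593,0],0],[-1,[-1,-0.593,0],0],[-1,[-1,-0.593,0],0],[-1,[-1,-0.593,0],0],[-1,[-1,-0.593,0],0],[-1,[-1,-0.593,0],0]]' 10 | tail -c 600
python3 -m handwheel '[[-1,[0,0,0],1],[-1,[0,0,0],1],[-1,[0,0,0],1],[-1,[0,0,0],1],[-1,[0,0,0],1],[-1,[0,0,0],1],[-1,[0,0,0],1],[-1,[0,0,0],1],[-1,[0,0,0],1],[-1,[0,0,0],1],[-1,[0,0,0],1],[-1,[0,0,0],1],[-1,[0,0,0],1],[-1,[0,0,0],1],[-1,[0,0,0],1],[-1,[0,0,0],0.4],[-1,[0,0,0],0]]' | tail -c 600
python3 - <<'E'
from h import *
im=manip.capture("wrist");cv2.imwrite("pics/w1.png",im[:,:,::-1])
E
```

```text
time_s: 1.9
ee_pos: [519.0, 115.9, 218.2]
ee_rot: [-180.0, -0.0, 160.5]
contact_force: [-0.1, -0.2, -1.1]
grip_width: 0.6
grasp_force: 0.0
time_s: 3.6
ee_pos: [518.3, 117.0, 218.2]
ee_rot: [-179.9, 0.0, 83.5]
contact_force: [0.3, 0.5, 0.1]
grip_width: 0.3
grasp_force: 0.0
```

View pics/w1.png

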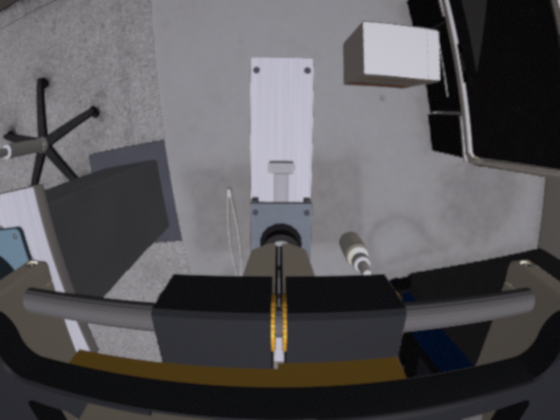

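The wrist view shows the bed's far end at (250,59) to (312,58). The head's top spans (269–294, 162–168), the tunnel's front top edge is at row 202, and the fingertips are near (280,243).

Run:
```python
from h import *
c=manip.get_calibration("wrist");y=np.array([.1143,.9934]);x=np.array([y[1],-y[0]]);o=np.array([512,54.6])
for n,u,v,z in[("endL",250,59,8),("endR",312,58,8),("headout",281,162,28),("headin",281,168,28),("headL",269,165,28),("headR",294,165,28),("tunL",251,202,48),("tunR",311,202,48),("tang",281,190,13)]:
    p=px2w("wrist",u,v,z,c)[:2];print(n,p.round(1),"x",round((p-o)@x,1),"y",round((p-o)@y,1))
p=np.array(manip.get_state()["ee_pos"][:2]);print((p-o)@x,(p-o)@y)
# dropper top centre estimate from top cam
q=px2w("top",175+436/5,200+18/5,97)[:2];print("dropper",(q-o)@x,(q-o)@y)
```

```text
endL [501.2 265.7] x -34.9 y 208.5
endR [571.5 259.2] x 35.7 y 210.1
headout [523.  144.5] x 0.7 y 90.6
headin [522.3 137.9] x 0.7 y 83.9
headL [509.5 142.7] x -12.6 y 87.2
headR [536.9 139.6] x 15.0 y 87.3
tunL [486.5 108. ] x -31.4 y 50.2
tunR [550.4 100.9] x 32.9 y 50.4
tang [519.3 109.7] x 0.9 y 55.6
-0.8005962210465042 62.70637560882674
dropper 82.912954644419 -16.639413603480286
```

```bash
python3 -m handwheel '[[-1,[0.06,0.03,1],0],[-1,[0,0,1],0],[-1,[0,0,1],0],[-1,[0,0,1],0],[-1,[0,0,1],0],[-1,[0,0,1],0],[-1,[0,0,1],0],[-1,[0,0,0.4],0],[-1,[0,0,0],0]]'
python3 -m handwheel '[[-1,[0,0,0.2],0],[-1,[0,0,0.2],0],[-1,[0,0,0.2],0],[-1,[0,0,0.08],0],[-1,[0,0,0],0]]'
```

```text
time_s: 4.55
ee_pos: [518.4, 118.3, 32.3]
ee_rot: [-179.8, 0.0, 83.6]
contact_force: [0.2, 0.6, 0.4]
grip_width: 0.1
grasp_force: 0.0
time_s: 5.05
ee_pos: [519.4, 118.4, 16.6]
ee_rot: [-180.0, 0.0, 83.5]
contact_force: [0.5, -0.1, 0.5]
grip_width: 0.6
grasp_force: 0.0
```

```bash
python3 -m handwheel '[[-1,[0.1,0,0],0],[-1,[0.1,0,0],0],[-1,[0.08,0,0],0]]'|grep -E "pos|contact"
python3 -m handwheel '[[-1,[0.08,0,0],0],[-1,[0.04,0,0],0]]'|grep -E "pos|contact"
python3 -m handwheel '[[-1,[0.06,0,0],0],[-1,[0.02,0,0],0]]'|grep -E "pos|contact"
```

```text
ee_pos: [520.4, 125.3, 16.9]
contact_force: [-0.2, -2.2, 1.6]
ee_pos: [520.8, 128.3, 16.9]
contact_force: [-0.9, -1.9, 2.4]
ee_pos: [521.1, 130.3, 16.8]
contact_force: [-0.5, -3.3, 2.2]
```

```bash
python3 -m handwheel '[[-1,[0.06,0,0],0],[-1,[0.04,0,0],0]]'|grep -E "pos|contact"
python3 -m handwheel '[[-1,[0.05,0,0],0],[-1,[0.03,0,0],0]]'|grep -E "pos|contact"
python3 -m handwheel '[[-1,[0.05,0,0],0],[-1,[0.03,0,0],0]]'|grep -E "pos|contact"
python3 -m handwheel '[[-1,[0.05,0,0],0],[-1,[0.03,0,0],0]]'|grep -E "pos|contact"
```

```text
ee_pos: [521.3, 131.0, 16.8]
contact_force: [-0.7, -13.6, 3.5]
ee_pos: [521.4, 131.1, 16.8]
contact_force: [-2.5, -20.7, 5.6]
ee_pos: [521.4, 131.2, 16.9]
contact_force: [-2.1, -28.4, 7.8]
ee_pos: [521.4, 131.3, 16.9]
contact_force: [-4.6, -36.5, 9.2]
```

The slide stops at the +y end, so that end is pinned. I'll back off and go to the -y end.

```bash
python3 -m handwheel '[[-1,[-0.3,0,0],0],[-1,[-0.42,0,0],0],[-1,[0,0,0],0],[-1,[0,0,-0.4],0],[-1,[0,0,-1],0],[-1,[0,0,-1],0],[-1,[0,0,-1],0],[-1,[0,0,-1],0],[-1,[-1,0,-0.6],0],[-1,[-1,0,0],0],[-1,[-1,0,0],0],[-1,[-1,0,0],0],[-1,[-1,0,0],0],[-1,[-0.12,0,0],0],[-1,[0,0,0],0],[-1,[0,0,0],0]]'
python3 - <<'E'
from h import *
y=np.array([.1143,.9934]);x=np.array([y[1],-y[0]]);o=np.array([512,54.6])
p=np.array(manip.get_state()["ee_pos"][:2]);print((p-o)@x,(p-o)@y)
im=manip.capture("top");cv2.imwrite("pics/t2.png",cv2.resize(im[200:275,175:335,::-1],None,fx=5,fy=5,interpolation=cv2.INTER_CUBIC))
im=manip.capture("wrist");cv2.imwrite("pics/w2.png",im[:,:,::-1])
E
```

```text
time_s: 8.15
ee_pos: [505.5, -5.2, 141.9]
ee_rot: [180.0, -0.0, 83.6]
contact_force: [-0.2, 0.5, -0.3]
grip_width: 0.5
grasp_force: 0.0
0.3801119305747763 -60.16726883593038
```

View pics/t2.png

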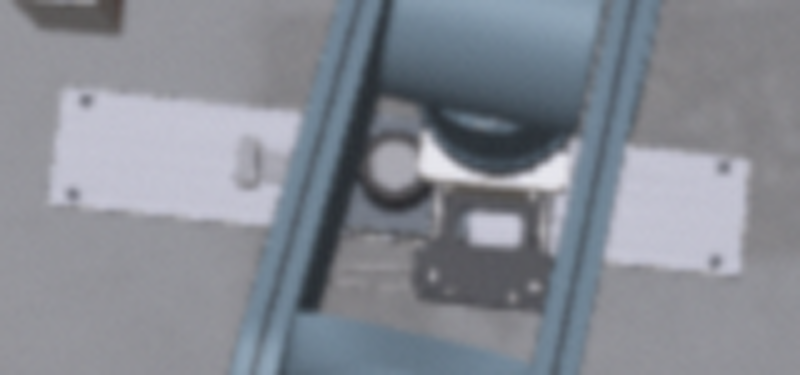

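View pics/w2.png

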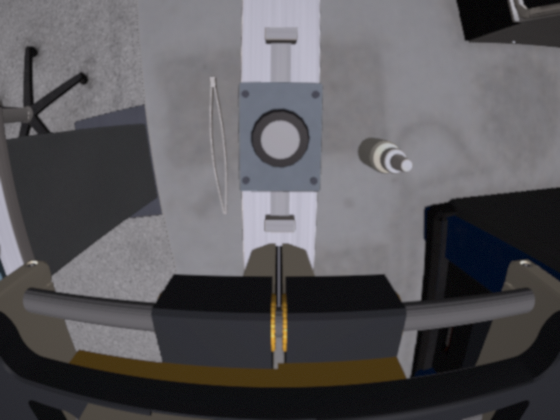

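Run:
```python
from h import *
c=manip.get_calibration("wrist");y=np.array([.1143,.9934]);x=np.array([y[1],-y[0]]);o=np.array([512,54.6])
for n,u,v,z in[("Lhead",281,29,28),("Lhead in",281,41,28),("tun+",281,83,48),("tun-",281,191,48),("Rin top",280,217,28),("Rout top",280,230,28),("Rmid",280,222,28),("barrel",280,139,70),("dropper",402,165,97),("dropbase",385,155,40)]:
    p=px2w("wrist",u,v,z,c)[:2];print(n,"x",round((p-o)@x,1),"y",round((p-o)@y,1))
```

```text
Lhead x 0.8 y 94.8
Lhead in x 0.9 y 83.8
tun+ x 0.8 y 44.3
tun- x 1.2 y -43.1
Rin top x 0.6 y -71.6
Rout top x 0.7 y -84.0
Rmid x 0.7 y -76.4
barrel x 0.1 y 0.8
dropper x 83.7 y -12.8
dropbase x 90.1 y -12.4
```

```bash
python3 -m handwheel '[[-1,[0,0,1],0],[-1,[0,0,1],0],[-1,[0,0,1],0],[-1,[0,0,0.9],0],[-1,[0,0,0.2],0],[-1,[0,0,0],0]]'|grep -E "pos|contact"
python3 -m handwheel '[[-1,[0,0,0.3],0],[-1,[0,0,0.3],0],[-1,[0,0,0.14],0],[-1,[0,0,0],0]]'|grep -E "pos|contact"
python3 -m handwheel '[[-1,[-0.1,0,0],0],[-1,[-0.1,0,0],0],[-1,[-0.1,0,0],0],[-1,[-0.08,0,0],0]]'|grep -E "pos|contact"
```

```text
ee_pos: [504.9, -5.5, 38.6]
contact_force: [0.1, 0.6, 1.2]
ee_pos: [505.1, -6.3, 20.4]
contact_force: [-0.1, 0.1, 0.5]
ee_pos: [504.5, -15.9, 20.9]
contact_force: [-0.3, 2.6, 1.1]
```

```bash
python3 -m handwheel '[[-1,[-0.12,0,0.06],0],[-1,[-0.12,0,0.06],0],[-1,[-0.12,0,0],0]]'|grep -E "pos|contact"
python3 -m handwheel '[[-1,[-0.12,0,0],0],[-1,[-0.12,0,0],0],[-1,[-0.12,0,0],0],[-1,[-0.12,0,0],0]]'|grep -E "pos|contact"
python3 -m handwheel '[[-1,[-0.15,0,0],0],[-1,[-0.15,0,0],0],[-1,[-0.15,0,0],0],[-1,[-0.15,0,0],0],[-1,[-0.15,0,0],0],[-1,[-0.15,0,0],0],[-1,[-0.15,0,0],0],[-1,[-0.15,0,0],0]]'|grep -E "pos|contact"
```

```text
ee_pos: [503.3, -24.9, 17.5]
contact_force: [0.7, 1.6, 0.1]
ee_pos: [501.8, -36.9, 17.5]
contact_force: [0.3, 1.4, 0.2]
ee_pos: [498.5, -66.8, 17.7]
contact_force: [0.3, 0.6, -0.5]
```

```bash
python3 -m handwheel '[[-1,[-0.16,0,0],0],[-1,[-0.16,0,0],0],[-1,[-0.16,0,0],0],[-1,[-0.16,0,0],0],[-1,[-0.16,0,0],0],[-1,[-0.16,0,0],0],[-1,[-0.16,0,0],0],[-1,[-0.16,0,0],0],[-1,[-0.16,0,0],0],[-1,[-0.16,0,0],0],[-1,[-0.16,0,0],0],[-1,[-0.16,0,0],0],[-1,[-0.16,0,0],0],[-1,[-0.16,0,0],0],[-1,[-0.16,0,0],0]]'|grep -E "time|pos|contact"
python3 - <<'E'
from h import *
im=manip.capture("wrist");cv2.imwrite("pics/w3.png",im[:,:,::-1])
E
```

```text
time_s: 12.65
ee_pos: [491.8, -126.4, 17.6]
contact_force: [0.5, 2.3, -0.5]
```

View pics/w3.png

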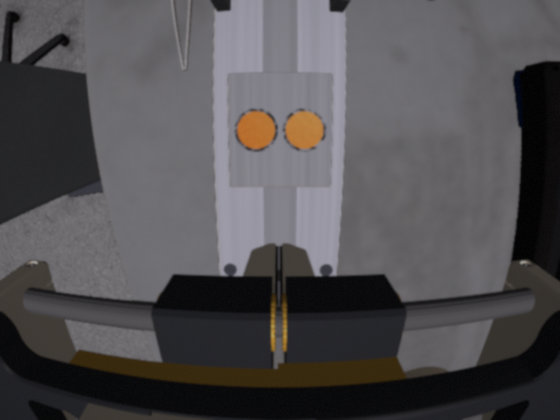

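The slide's middle is out with its filter windows visible, and it sits straight on the bed. Its origin is at about y = -110, so about 38 mm remain.

```bash
python3 -m handwheel '[[-1,[-0.16,0,0],0],[-1,[-0.16,0,0],0],[-1,[-0.16,0,0],0],[-1,[-0.16,0,0],0],[-1,[-0.16,0,0],0],[-1,[-0.16,0,0],0],[-1,[-0.16,0,0],0],[-1,[-0.16,0,0],0],[-1,[-0.12,0,0],0],[-1,[-0.08,0,0],0],[-1,[-0.04,0,0],0],[-1,[0,0,0],0]]'|grep -E "time|pos|contact"
python3 -m handwheel '[[-1,[0.12,0,0],0],[-1,[0.12,0,0],0],[-1,[0,0,0],0],[-1,[0,0,-0.3],0],[-1,[0,0,-0.6],0],[-1,[0,0,-1],0],[-1,[0,0,-1],0],[-1,[0,0,-1],0],[-1,[0,0,-1],0],[-1,[0,0,-1],0],[-1,[0,0,-1],0],[-1,[0,0,0],0],[-1,[0,0,0],0]]'|grep -E "time|pos|contact"
python3 - <<'E'
from h import *
im=manip.capture("wrist");cv2.imwrite("pics/w4.png",im[:,:,::-1])
im=manip.capture("scene");cv2.imwrite("pics/s4.png",cv2.resize(im[140:300,150:330,::-1],None,fx=3.5,fy=3.5))
E
```

```text
time_s: 13.9
ee_pos: [487.5, -164.1, 17.7]
contact_force: [-0.7, 1.6, 0.6]
time_s: 15.2
ee_pos: [488.3, -157.9, 190.5]
contact_force: [0.9, 0.7, 0.2]
```

View pics/w4.png

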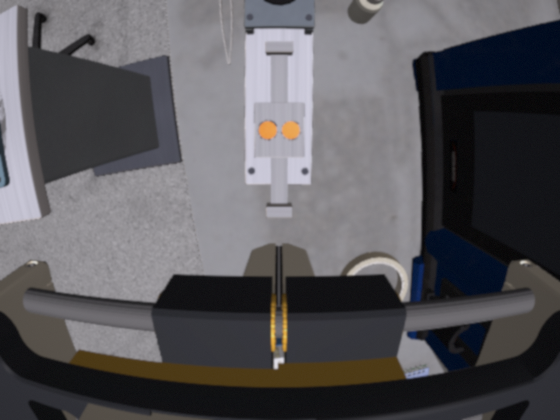

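View pics/s4.png

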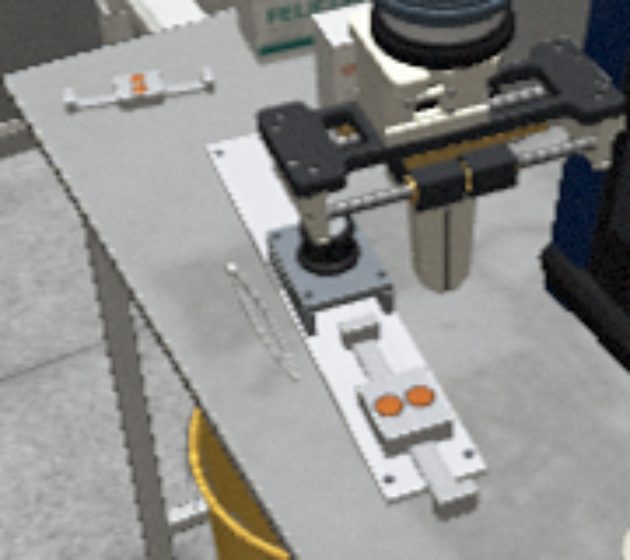

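The slide lies flat and straight on the bed. Its inner head (rows 41–53) is past the tunnel face (rows 26–31). I'll check the margin.

Run:
```python
from h import *
c=manip.get_calibration("wrist");y=np.array([.1143,.9934]);o=np.array([512,54.6])
for n,u,v,z in[("tunnel top",280,26,48),("tunnel base",255,31,8),("head far edge",280,41,28),("bed end",280,184,8),("outhead out",280,205,28),("mid near tun",280,103,28),("mid far",280,156,28)]:
    p=px2w("wrist",u,v,z,c)[:2];print(n,round((p-o)@y,1))
```

```text
tunnel top -47.7
tunnel base -41.4
head far edge -58.0
bed end -208.3
outhead out -226.5
mid near tun -121.9
mid far -175.3
```

```bash
python3 -c "
from station import manip
print(manip.finish_job())"
```

```text
the job is handed in; nothing more can be done
None
```

The filter slide is out by the −y end, lying flat on the bed about 10 mm clear of the tunnel with nothing touching it; the +y end was pinned (that pull peaked at about 38 N), no contact with the bystanders was felt or seen, and the job is handed in at about 15 s.

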